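Lay out stripped microscope parts in light-path order

TASK

Lay out the parts stripped from the microscope on the row of felt pads in the order the light passes through them, starting at the lamp module: the lamp collar on the pad next to the lamp, the condenser on the pad beside it, the eyepiece on the end pad farthest from the lamp and the objective between condenser and eyepiece, each upright and centred on its pad; lay the round filter flat and centred on top of the collar. Keep them the way up they stand now, set them down gently rather than dropping them, and let go of everything.

Things in the scene. Friction and masses are not known exactly. Their poses are not given: they have to be found in the camera images.
- collar: Lamp collar: dark satin knurled ring lying flat, like a thick washer, outside diameter 56 mm, bore 36 mm with a clear lens deep inside, 24 mm high, flat top; about 90 g. Origin: centre of its underside; z up.
- filter: Light filter in its metal cell: a flat round aluminium disc with pale bluish glass on its upper face, diameter 46 mm, 10 mm thick, lying flat; about 40 g. Origin: centre of its underside; z up.
- condenser: Condenser: black stepped turned part with a bright band and a small lens on top, 40 mm high, stands upright. Foot diameter 36 mm up to 8 mm, body diameter 44 mm from 9 to 31 mm height, then a cone to 26 mm at the top; about 150 g. Origin: centre of its underside; z up.
- objective: Objective: slim bright steel barrel standing on its thread with its narrow nose up, 45 mm high. Thread diameter 20 mm up to 5 mm, barrel diameter 26 mm from 6 to 29 mm height (grip it here), then tapering to a 9 mm nose; about 120 g. Origin: centre of its underside; z up.
- eyepiece: Eyepiece standing on its wide black eyecup with its tube up, 50 mm high. Eyecup diameter 38 mm up to 12 mm height, body 35 mm up to 21 mm, then a straight bright tube of diameter 30 mm from 22 to 50 mm with a flat dark end; about 80 g. Origin: centre of its underside; z up.
- pad_1: The first (robot's left, +y end) of four alike round grey felt pads in a row, counted from the robot's left, on a dark mat fixed to the bench. Diameter 66 mm, fixed; pads are about 95 mm apart. Origin: centre of its underside, 3 mm above the bench; its top is 3 mm above the origin (6 mm above the bench).
- pad_2: The second of four alike round grey felt pads in a row, counted from the robot's left, on a dark mat fixed to the bench. Diameter 66 mm, fixed; pads are about 95 mm apart. Origin: centre of its underside, 3 mm above the bench; its top is 3 mm above the origin (6 mm above the bench).
- pad_3: The third of four alike round grey felt pads in a row, counted from the robot's left, on a dark mat fixed to the bench. Diameter 66 mm, fixed; pads are about 95 mm apart. Origin: centre of its underside, 3 mm above the bench; its top is 3 mm above the origin (6 mm above the bench).
- pad_4: The fourth (robot's right, -y end) of four alike round grey felt pads in a row, counted from the robot's left, on a dark mat fixed to the bench. Diameter 66 mm, fixed; pads are about 95 mm apart. Origin: centre of its underside, 3 mm above the bench; its top is 3 mm above the origin (6 mm above the bench).
- lamp: The microscope's lamp module, taken out of the stand: cream block 62 x 58 mm and 30 mm high with a round finned metal lamp head on top, 48 mm high in all, with a pale yellow emitter face. It is fixed to the bench beyond one end of the row of pads (robot's left or right), about 90 mm from the end pad's centre; a small round steel bowl of screws stands beyond the other end. It shows which end of the row comes first. Origin: centre of its underside; z up.
There are look-alikes about, which are no part of the job. Leave any pink or red look-alike of the objective alone. Leave any yellow look-alike of the condenser alone.

How it is judged (in metres and radians):
At the end, for the whole second after the job is handed in: From the pad next to the lamp: collar, condenser, objective, eyepiece, one per pad, each upright (7 degrees) and within 12 mm of the pad's centre; the filter flat on the collar within 10 mm of its centre; all released and at rest (((world y of lamp above 0 m and horizontal distance between collar and pad_1 below 0.012 m and z of collar in the frame of pad_1 between 0 and 0.006 m and angle between each of collar, condenser, objective, eyepiece's own z axis and vertical below 0.12 rad and horizontal distance between condenser and pad_2 below 0.012 m and z of condenser in the frame of pad_2 between 0 and 0.006 m and horizontal distance between objective and pad_3 below 0.012 m and z of objective in the frame of pad_3 between 0 and 0.006 m and horizontal distance between eyepiece and pad_4 below 0.012 m and z of eyepiece in the frame of pad_4 between 0 and 0.006 m) or (world y of lamp below 0 m and horizontal distance between collar and pad_4 below 0.012 m and z of collar in the frame of pad_4 between 0 and 0.006 m and angle between each of collar, condenser, objective, eyepiece's own z axis and vertical below 0.12 rad and horizontal distance between condenser and pad_3 below 0.012 m and z of condenser in the frame of pad_3 between 0 and 0.006 m and horizontal distance between objective and pad_2 below 0.012 m and z of objective in the frame of pad_2 between 0 and 0.006 m and horizontal distance between eyepiece and pad_1 below 0.012 m and z of eyepiece in the frame of pad_1 between 0 and 0.006 m)) and horizontal distance between filter and collar below 0.01 m and z of filter in the frame of collar between 0.021 and 0.027 m and angle between filter's own z axis and vertical below 0.12 rad and linear speed of each of collar, condenser, objective, eyepiece, filter below 0.02 m/s); the robot touches nothing.
It fails at once if the collar is dropped: let fall freely by more than about 20 mm (contact force between collar and the fingers below 0.05 N and linear speed of collar above 0.6 m/s).
It fails at once if the condenser is dropped: let fall freely by more than about 20 mm (contact force between condenser and the fingers below 0.05 N and linear speed of condenser above 0.6 m/s).
It fails at once if the objective is dropped: let fall freely by more than about 20 mm (contact force between objective and the fingers below 0.05 N and linear speed of objective above 0.6 m/s).
It fails at once if the eyepiece is dropped: let fall freely by more than about 20 mm (contact force between eyepiece and the fingers below 0.05 N and linear speed of eyepiece above 0.6 m/s).
It fails at once if the filter is dropped: let fall freely by more than about 20 mm (contact force between filter and the fingers below 0.05 N and linear speed of filter above 0.6 m/s).
It also fails if it takes over 131 s, if anything falls off the work surface, if the arm or the gripper's body presses on something with over 40 N, if the wrist force passes 120 N, or if a joint passes its speed limit or range.

ROBOT

A 7-joint arm with a two-finger parallel gripper is mounted at the origin on the work surface. World frame = base frame: x ahead of the robot, y to its left, z up, the work surface at z = 0. Lengths are in mm, angles in rad, forces in N, time in s.
With the tool pointing down it reaches from about 350 to 900 mm from the base axis. Payload 8.1 kg.
Tool frame: the origin (TCP) lies midway between the tips of the shut fingers; the grasp point (between the pads) lies 19 mm behind it; z points along the fingers, y is the direction in which the jaws open and shut (so a half turn about z gives the same grasp; the last joint's range is limited). The gripper opens to 85 mm and grips with 20 to 120 N. Pads are 22 mm wide; open, the fingers measure 114 mm over their backs; the gripper's body (76 mm by 85 mm) begins 54 mm behind the grasp point. The pads swing forward as they close: fully open they stand 13 mm farther back than shut.
Start: joints at [-1.294, 0.434, 0.025, 1.573, -0.012, 1.134, -0.075], TCP at [231.737, 580.465, 231.323] pointing down, gripper open.
Joint ranges: [-2.62, 2.62], [-0.44, 2.09], [-1.27, 1.32], [0.08, 2.57], [-1.32, 4.46], [0.12, 2], [-2.74, 2.74]. Speed limits (rad/s): [2.22, 2.22, 3.01, 3.01, 3.14, 3.14, 3.14].

INTERFACE

Orientations are given as a unit quaternion [w, x, y, z].
In Python, from bench import get_obs, vision, workorder gives the robot as it stands.
- The arm moves only by the tool servo_tool, never from a script. Its argument "rows" is text: rows parted by semicolons, each of 4 numbers parted by spaces: the shift along the tool's x, y, z in cm, then the turn about the tool's z in rad. In form: dx dy dz roll; .... A call has 1 to 12 rows; each row is the pose to reach, as a shift and turn from the pose commanded when the call began, along the tool's axes at that moment; what a row does not reach only later rows make up. A row lasts 1/12 s, in which the tool goes at most 41.7 mm and 7.16 degrees, less where a joint would pass 70% of its speed; a pose out of reach is approached as far as the arm can. A call with a gripper value outside its range is refused whole. "jaw" is the finger opening in cm, from 0 to 8.54, set as the call begins (left out, the last holds). The fingers move at their own pace and stop on an object; the grip force is fixed at half the most. Time passes only in rows, so rows that repeat a pose let the fingers close. It gives the time, the measured TCP pose, the force and the opening at its end, in the units of the state.
- get_obs(): the state, without advancing time (a new reading comes with each control period).
- vision.grab_frame(name): name is "scene" or "top"; returns (picture, depth): 400x640x3 uint8, red, green, blue; 400x640 float32, mm along the optical axis (not along the pixel's ray), 0 where there is no reading.
- vision.calibration(name): a dict with "fx", "fy", "cx", "cy" (pixels), "k1" (the pictures are not rectified: a ray, as slopes to the right and down, at radius r is drawn at 1 + k1 r^2 times it, then the intrinsics apply), "R" (3x3) and "t" (3): a world point X has camera coordinates R X + t. Camera axes: x right, y down, z forward; pixel columns grow to the right and rows downward; lengths in mm; the calibration is good to about 2 mm. A picture is of the moment at which its call begins. calibration takes no time and is no camera call.
- workorder.sign_off(): hands the job in, once; it reports no verdict.
The state is a dict: "time_s": time; "joint_pos": joint angles; "joint_vel": joint speeds; "tau": joint torques, N m; "tool_pos": TCP position; "tool_rot": TCP orientation; "force": force on the tool from outside, world axes, zero at the start; "ft_torque": the same for the moment, N m; "gripper_width": opening from 0.0 (shut) to 1.0 (fully open).
Only numpy, scipy, OpenCV 4.12 (cv2) and the standard library are available. Lean on these libraries where they do the work, as an engineer would, in place of code of your own. Each camera call takes 0.05 s, during which the arm holds its last target.

## Working session

There is one attempt and no reset: what is moved stays moved. The work goes in short steps, Python scripts to look and compute and a tool call to move; the robot and the scene stay as the last step left them, time stands still between calls to the robot, and variables do not carry over. Pictures are saved under pics/ and viewed, and the job is handed in when it is done.

Besides the shell and the picture viewer there is one more tool, called after "Emit:" as a command line: name --argument value ..., lists and objects as JSON in quotes. servo_tool: Moves the arm, as the interface text tells. Its arguments: {"type":"object","properties":{"rows":{"type":"string"},"jaw":{"type":"number"}},"required":["rows"]}

```bash
ls; mkdir -p pics; python3 - <<'E'
from bench import get_obs, vision
import cv2,numpy as np
print(get_obs())
for n in("scene","top"):
    p,d=vision.grab_frame(n); cv2.imwrite(f"pics/{n}0.png",p[:,:,::-1]); np.savez(f"{n}0.npz",p=p,d=d)
    print(n,vision.calibration(n))
E
```

```text
pics
{'time_s': 0.0, 'joint_pos': array([-1.29362942,  0.43523189,  0.02496546,  1.57414412, -0.0116202 ,
        1.13401803, -0.07508429]), 'joint_vel': array([-0.00103731,  0.00077421,  0.00082867,  0.00079863,  0.00113373,
       -0.00017127, -0.00135023]), 'tau': array([-3.66412087e-04, -6.70438743e+01,  1.02469739e+00, -3.16210628e+01,
        1.55210530e-02,  1.25766834e-02,  9.59354026e-06]), 'tool_pos': array([231.53510936, 579.9501174 , 230.50217368]), 'tool_rot': array([-9.29139889e-05,  1.88772044e-01,  9.82020585e-01, -8.22908934e-04]), 'force': array([0.18483244, 0.26457736, 0.27729543]), 'ft_torque': array([-0.0353059 , -0.01590793,  0.02588659]), 'gripper_width': 1.0019820355684093}
scene {'fx': 383.01574131874395, 'fy': 383.01574131874395, 'cx': 311.0026131151389, 'cy': 195.90866090093925, 'k1': -0.07380667084311605, 'R': array([[-0.21742139,  0.97601468, -0.01110366],
       [ 0.57524233,  0.11893664, -0.80929002],
       [-0.78855831, -0.18234425, -0.58730432]]), 't': array([ 101.52838423, -278.14209672, 1447.3834774 ])}
top {'fx': 392.77267164474557, 'fy': 392.77267164474557, 'cx': 315.8556677007095, 'cy': 198.43687246287897, 'k1': -0.024237201122903854, 'R': array([[ 0.03018909, -0.99953369, -0.00458562],
       [-0.96921792, -0.02815134, -0.2445897 ],
       [ 0.24434655,  0.01182841, -0.96961583]]), 't': array([ 10.0475621 , 558.37387747, 858.2713347 ])}
```

View pics/scene0.png

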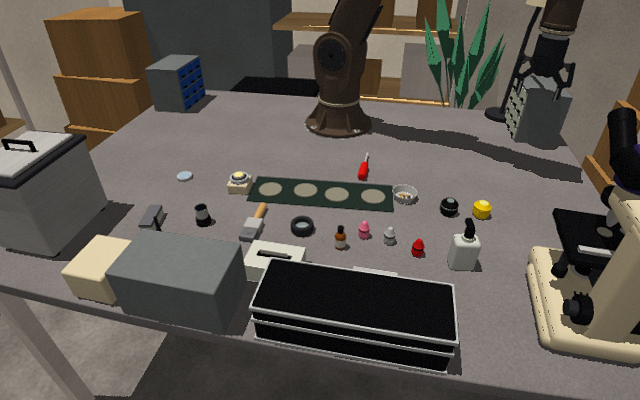

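View pics/top0.png

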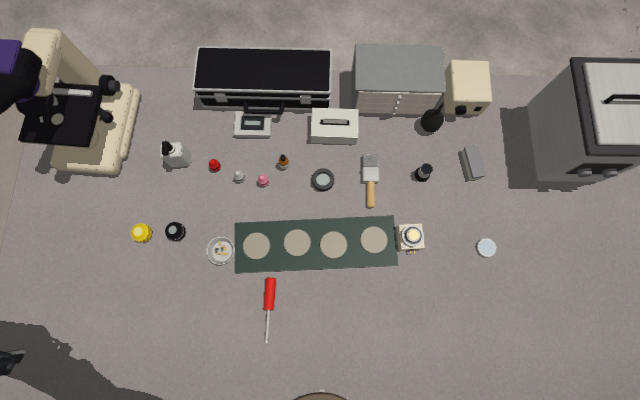

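Top view, where image right is −y. The lamp is at (411,237), so it is at the −y end and pad_4 comes first. Candidates are:
- **Collar:** (322,180)
- **Objective:** silver at (238,176). Pink (263,181) and red (214,165) are look-alikes, and the amber one (283,161) is something else.
- **Condenser:** black at (175,231). Yellow (141,232) is a look-alike.
- **Eyepiece:** (424,172)
- **Filter:** (487,248)

I'll confirm these in an enlarged crop.

```bash
python3 - <<'E'
import cv2,numpy as np
p=cv2.imread("pics/top0.png"); 
a=cv2.resize(p[140:280,120:320],(800,560),interpolation=cv2.INTER_CUBIC)
cv2.imwrite("pics/t_l.png",a)
a=cv2.resize(p[140:280,310:510],(800,560),interpolation=cv2.INTER_CUBIC)
cv2.imwrite("pics/t_r.png",a)
p=cv2.imread("pics/scene0.png")
cv2.imwrite("pics/s_c.png",cv2.resize(p[150:275,160:500],(800,294),interpolation=cv2.INTER_CUBIC))
E
```

```text
(no output)
```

View pics/t_l.png

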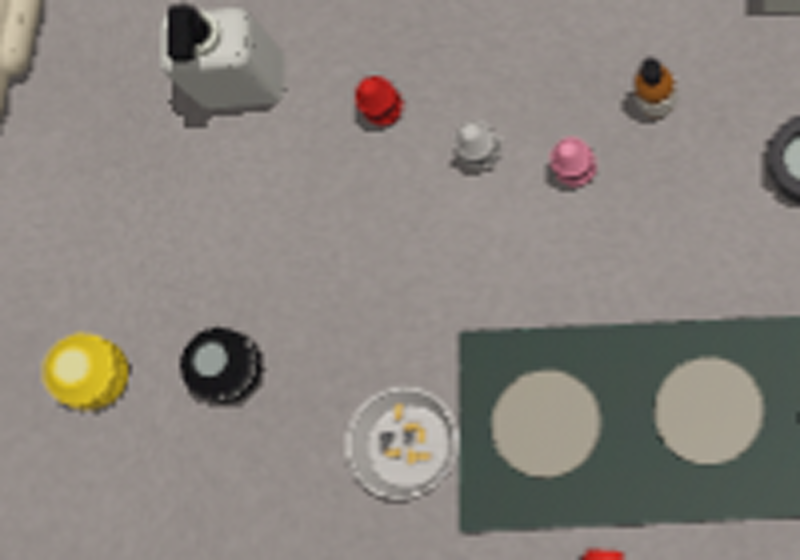

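View pics/t_r.png

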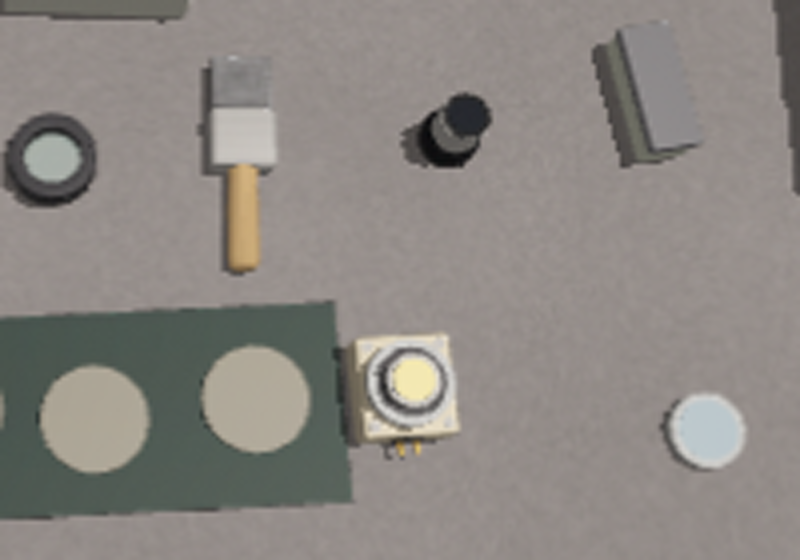

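View pics/s_c.png

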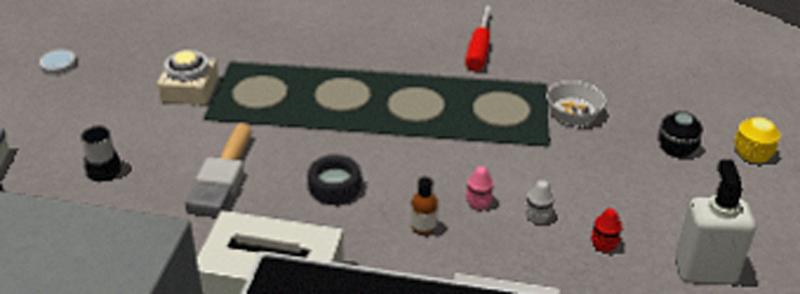

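The crops confirm the identifications: black condenser (not yellow), silver objective (not pink or red), collar with bore and lens, eyepiece with a dark top, and the filter disc. Now measuring.

```bash
cat > h.py <<'E'
import cv2,numpy as np
from bench import get_obs,vision
def onplane(n,uv,z):
    c=vision.calibration(n);K=np.array([[c['fx'],0,c['cx']],[0,c['fy'],c['cy']],[0,0,1]])
    s=cv2.undistortPoints(np.array(uv,float).reshape(-1,1,2),K,np.array([c['k1'],0,0,0])).reshape(-1,2)
    R,t=np.array(c['R']),np.array(c['t']);o=-R.T@t
    d=np.c_[s,np.ones(len(s))]@R
    return o+d*((z-o[2])/d[:,2])[:,None]
def cloud(n,d):
    c=vision.calibration(n);K=np.array([[c['fx'],0,c['cx']],[0,c['fy'],c['cy']],[0,0,1]])
    v,u=np.mgrid[:400,:640];s=cv2.undistortPoints(np.c_[u.ravel(),v.ravel()].astype(float).reshape(-1,1,2),K,np.array([c['k1'],0,0,0])).reshape(-1,2)
    P=(np.c_[s,np.ones(len(s))]*d.reshape(-1,1)-np.array(c['t']))@np.array(c['R'])
    return P.reshape(400,640,3)
def circ(P):  # minimal enclosing circle of xy points
    (x,y),r=cv2.minEnclosingCircle(np.float32(P[:,:2]));return round(x,1),round(y,1),round(r,1)
def blob(mask,seed):
    n,l,st,ce=cv2.connectedComponentsWithStats(mask.astype(np.uint8))
    ys,xs=np.nonzero(l>0);k=np.argmin((xs-seed[0])**2+(ys-seed[1])**2)
    return l==l[ys[k],xs[k]]
E
python3 - <<'E'
from h import *
S={'top':dict(p1=(257,246),p2=(297,243),p3=(334,245),p4=(374,240)),'scene':dict(p4=(270,189),p3=(305,190),p2=(336,194),p1=(373,196))}
for n in S:
    q=np.load(n+'0.npz');p=q['p'];hsv=cv2.cvtColor(p,cv2.COLOR_RGB2HSV)
    for k,s in S[n].items():
        m=np.abs(p.astype(int)-p[s[1],s[0]].astype(int)).sum(2)<60
        w=np.zeros(m.shape,bool);w[s[1]-22:s[1]+22,s[0]-24:s[0]+24]=1
        b=blob(m&w,s);v,u=np.nonzero(b);P=onplane(n,np.c_[u,v],6)
        print(n,k,P.mean(0)[:2].round(1),circ(P),len(u))
q=np.load('top0.npz');C=cloud('top',q['d']);
O=dict(collar=(322,180),filter=(487,248),cond=(175,231),obj=(238,176),eye=(424,172),lamp=(411,237))
for k,s in O.items():
    w=C[s[1]-20:s[1]+20,s[0]-20:s[0]+20].reshape(-1,3)
    w=w[(w[:,2]>4)];print(k,'zmax',np.percentile(w[:,2],[50,99]).round(1),'all',w.mean(0).round(1),circ(w))
    for lo in (8,20,28,36,42): 
        h=w[w[:,2]>lo]
        if len(h)>5: print('  >',lo,len(h),h.mean(0).round(1),circ(h))
E
```

```text
top p1 [450.5 170.6] (450.8, 170.9, 32.2) 530
top p2 [461.3  71.1] (461.6, 70.9, 32.2) 537
top p3 [458.7 -18.5] (458.9, -18.4, 32.1) 532
top p4 [ 474.  -117.7] (474.2, -117.5, 32.2) 529
scene p4 [ 479.3 -116.9] (479.0, -116.7, 31.7) 217
scene p3 [463.9 -17.8] (463.2, -18.2, 31.3) 222
scene p2 [466.3  72.2] (465.8, 71.9, 31.1) 230
scene p1 [455.3 171.7] (453.7, 171.1, 31.9) 243
collar zmax [19.2 26.7] all [618.6  12.4  25.7] (490.5, 14.8, 159.3)
  > 8 367 [618.6  12.3  28. ] (490.5, 14.8, 159.3)
  > 20 189 [616.1  12.9  42.5] (490.5, 14.8, 159.3)
filter zmax [  8.3 968.8] all [ 457.9 -383.7   32.8] (398.5, -200.5, 226.4)
  > 8 146 [ 455.1 -374.9   55.4] (400.8, -199.0, 225.7)
  > 20 7 [331.2  15.6 968.8] (331.2, 15.6, 0.0)
  > 28 7 [331.2  15.6 968.8] (331.2, 15.6, 0.0)
  > 36 7 [331.2  15.6 968.8] (331.2, 15.6, 0.0)
  > 42 7 [331.2  15.6 968.8] (331.2, 15.6, 0.0)
cond zmax [ 33.1 968.8] all [473.9 360.1  45.9] (406.0, 204.0, 202.7)
  > 8 316 [473.9 360.2  46.2] (406.0, 204.0, 202.7)
  > 20 279 [474.  360.9  50.3] (406.0, 204.0, 202.7)
  > 28 245 [474.2 360.8  53.7] (408.5, 202.9, 202
[... 399 characters left out ...]
5.  968.8] all [ 634.3 -232.7   57.8] (495.1, -117.3, 211.1)
  > 8 228 [ 634.2 -232.5   60.6] (495.1, -117.3, 211.1)
  > 20 173 [ 632.8 -231.5   75.2] (495.1, -117.3, 211.1)
  > 28 154 [ 632.3 -230.9   81.5] (495.1, -117.3, 211.1)
  > 36 138 [ 631.8 -230.4   87.2] (495.1, -117.3, 211.1)
  > 42 129 [ 631.2 -230.1   90.6] (495.1, -117.3, 211.1)
lamp zmax [37.7 49.3] all [ 477.6 -200.9   36.5] (422.8, -106.5, 152.7)
  > 8 693 [ 477.7 -201.3   37.1] (422.8, -106.5, 152.7)
  > 20 631 [ 479.2 -201.9   39.4] (422.8, -106.5, 152.7)
  > 28 488 [ 480.  -203.1   43.3] (421.1, -107.1, 152.2)
  > 36 376 [ 480.4 -203.9   47.3] (412.3, -107.1, 147.1)
  > 42 165 [ 479.5 -201.9   57.3] (411.8, -100.6, 141.4)
```

```bash
python3 - <<'E'
from h import *
for n,O in dict(top=dict(collar=(322,180),filter=(487,248),cond=(175,231),obj=(238,176),eye=(424,172),lamp=(411,237)),scene=dict(collar=(302,226),filter=(184,176),cond=(449,206),obj=(390,236),eye=(203,215))).items():
  q=np.load(n+'0.npz');C=cloud(n,q['d']);C[q['d']<=0]=np.nan
  ht={'collar':24,'filter':10,'cond':40,'obj':45,'eye':50,'lamp':48}
  for k,s in O.items():
    w=C[s[1]-18:s[1]+18,s[0]-20:s[0]+20].reshape(-1,3)
    w=w[np.isfinite(w[:,2])&(w[:,2]>5)&(w[:,2]<70)]
    c=np.median(w,0);w=w[np.hypot(*(w-c)[:,:2].T)<45]
    print(n,k,'z',np.percentile(w[:,2],[5,50,90,98]).round(1),'all',w.mean(0).round(1),circ(w))
    h=w[abs(w[:,2]-ht[k])<4]
    if len(h)>3: print('   top',len(h),h.mean(0).round(1),circ(h))
E
```

```text
top collar z [ 7.  19.4 23.5 24.9] all [621.6  12.5  16.6] (622.0, 12.0, 28.6)
   top 185 [622.2  12.8  22.4] (622.3, 12.0, 27.8)
top filter z [ 5.8  8.3 10.3 11.4] all [ 461.3 -394.3    8.2] (461.3, -394.4, 22.7)
   top 233 [ 461.2 -394.7    8.5] (461.1, -394.4, 22.7)
top cond z [14.3 32.9 38.9 40.6] all [476.2 365.6  31.2] (477.7, 369.4, 23.2)
   top 103 [477.8 369.1  38.2] (477.6, 369.1, 15.7)
top obj z [11.2 29.4 42.3 44.6] all [621.2 222.4  29.1] (624.3, 224.7, 13.2)
   top 18 [623.9 224.6  43. ] (624.1, 225.5, 6.2)
top eye z [ 8.7 44.8 49.3 50.4] all [ 642.2 -239.1   34.9] (646.0, -242.1, 19.1)
   top 107 [ 646.6 -242.2   48.3] (645.6, -242.4, 15.8)
top lamp z [12.9 37.9 46.9 48.6] all [ 477.8 -201.6   34.1] (481.1, -204.7, 40.2)
   top 137 [ 481.6 -205.6   46.8] (481.9, -205.3, 16.3)
scene collar z [ 7.6 18.8 24.2 25.4] all [629.5  14.1  17.5] (625.7, 13.2, 29.3)
   top 181 [627.1  13.5  23.1] (625.8, 11.8, 29.1)
scene filter z [5.6 7.1 8.5 9.1] all [ 467.3 -393.3    7.1] (467.7, -394.3, 23.7)
   top 79 [ 467.2 -393.2    7.4] (467.7, -394.3, 23.7)
scene cond z [11.3 31.3 40.4 41.6] all [491.8 368.5  28.6] (483.4, 370.5, 23.1)
   top 83 [484.3 370.2  39.5] (483.2, 370.9, 16.8)
scene obj z [ 8.7 27.8 42.1 45.1] all [635.  223.8  26.4] (629.2, 223.4, 14.2)
   top 21 [630.3 223.8  43.3] (629.5, 224.5, 7.1)
scene eye z [ 6.9 32.2 49.4 50.6] all [ 656.4 -238.3   31.1] (650.9, -242.5, 19.0)
   top 85 [ 650.5 -242.4   48.8] (648.5, -242.4, 16.7)
```

Objects (top-camera frame): condenser (478,369), objective (624,225), collar (622,12), eyepiece (646,−242), filter (461,−394). The scene camera reads about 5 mm greater in x for everything, so the cameras disagree by a constant offset and I'll aim at about +2.5 mm. First move: go above the condenser and turn the jaws along world x.

Emit:
servo_tool --rows "-1 -0.3 0.3 0.06; -4 -1.2 1.2 0.17; -7.5 -2.4 2.4 0.29; -11 -3.6 3.6 0.41; -14.5 -4.8 4.8 0.53; -18 -6 6 0.65; -21.5 -7.2 7 0.77; -25 -8.4 8 0.89; -28 -9.4 9 1.01; -30 -10.1 9.7 1.11; -30.9 -10.4 10 1.19; -30.9 -10.4 10 1.19" --jaw 8.5

```text
time_s: 1.1
tool_pos: [481.9, 366.1, 130.2]
tool_rot: [0.001, 0.71, 0.704, -0.001]
force: [0.4, 0.3, 0.0]
gripper_width: 0.996
```

```bash
cat > st.py <<'E'
from h import *
from scipy.spatial.transform import Rotation as Rr
o=get_obs();q=o['tool_rot'];M=Rr.from_quat([q[1],q[2],q[3],q[0]]).as_matrix()
print(round(o['time_s'],2),o['tool_pos'].round(1),'F',o['force'].round(1),'w',round(o['gripper_width'],3),'tx',M[:,0].round(3),'ty',M[:,1].round(3),'q',o['joint_pos'].round(2))
E
python3 st.py; python3 - <<'E'
from h import *
for n in("scene","top"):
    p,d=vision.grab_frame(n); cv2.imwrite(f"pics/{n}1.png",p[:,:,::-1]); np.savez(f"{n}1.npz",p=p,d=d)
E
```

```text
1.1 [481.9 366.1 130.2] F [0.4 0.3 0. ] w 0.996 tx [ 0.007  1.    -0.003] ty [ 1.    -0.007 -0.   ] q [-0.98  0.51  0.35  1.76 -0.21  0.91 -0.55]
```

View pics/top1.png

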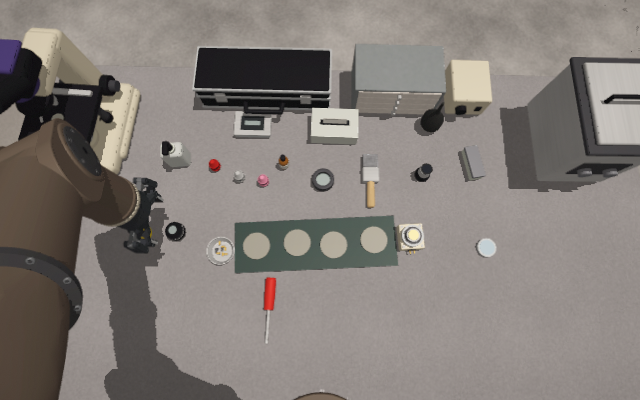

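```bash
python3 - <<'E'
from h import *
a=cv2.imread("pics/top1.png")[165:265,100:220];b=cv2.imread("pics/scene1.png")[120:240,400:560]
cv2.imwrite("pics/z1.png",np.hstack([cv2.resize(a,(480,400)),cv2.resize(b[:100,:80*1],(320,400))]))
cv2.imwrite("pics/z1b.png",cv2.resize(b,(800,600)))
c={n:vision.calibration(n) for n in("top","scene")}
for n in c:
  for X in([481.9,366.1,130.2],[481.9+42.5,366.1,143],[481.9-42.5,366.1,143]):
    k=c[n];K=np.array([[k['fx'],0,k['cx']],[0,k['fy'],k['cy']],[0,0,1]])
    print(n,cv2.projectPoints(np.array([X]),cv2.Rodrigues(np.array(k['R']))[0],np.array(k['t']),K,np.array([k['k1'],0,0,0]))[0].round(1).ravel())
E
```

```text
top [159.2 221. ]
top [159.4 200.7]
top [154.4 239.5]
scene [455.5 170.2]
scene [458.2 175. ]
scene [455.1 157. ]
```

View pics/z1.png

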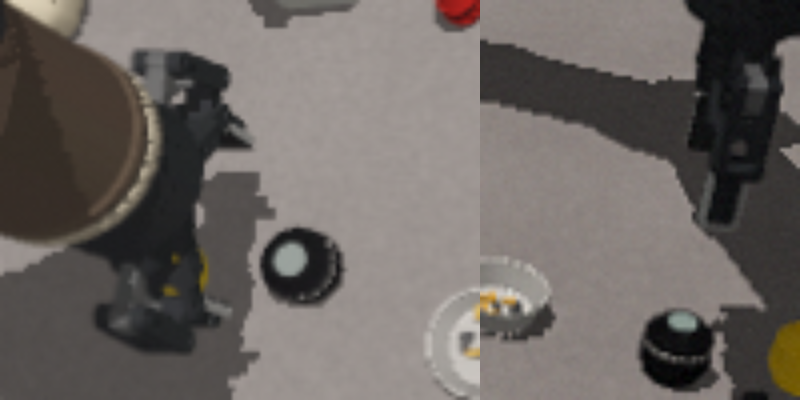

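View pics/z1b.png

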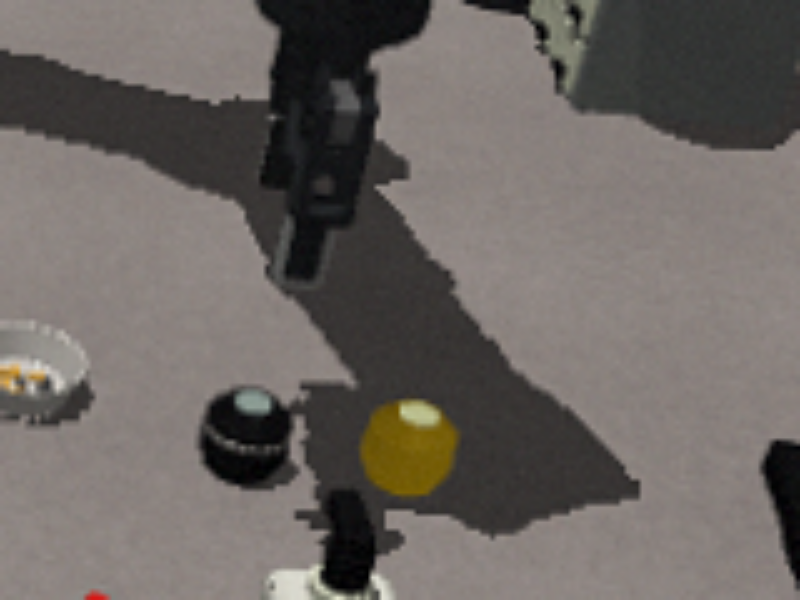

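Emit:
servo_tool --rows "0.1 -0.05 1; 0.3 -0.15 3; 0.3 -0.15 5.5; 0.3 -0.15 8; 0.3 -0.15 10; 0.3 -0.15 11.5; 0.3 -0.15 12.2; 0.3 -0.15 12.4; 0.3 -0.15 12.4"

```text
$.rows[0]: bad value
```

Emit:
servo_tool --rows "0.1 -0.05 1 0; 0.3 -0.15 3 0; 0.3 -0.15 5.5 0; 0.3 -0.15 8 0; 0.3 -0.15 10 0; 0.3 -0.15 11.5 0; 0.3 -0.15 12.2 0; 0.3 -0.15 12.4 0; 0.3 -0.15 12.4 0"

```text
time_s: 1.95
tool_pos: [478.0, 373.0, 7.1]
tool_rot: [-0.0, 0.706, 0.708, -0.0]
force: [-0.8, 0.5, 0.3]
gripper_width: 0.991
```

Emit:
servo_tool --rows "0 0 0 0; 0 0 0 0; 0 0 0 0; 0 0 0 0; 0 0 0 0; 0 0 0 0; 0 0 0 0; 0 0 0 0" --jaw 3.8

```text
time_s: 2.62
tool_pos: [479.2, 372.8, 8.7]
tool_rot: [-0.0, 0.707, 0.707, 0.001]
force: [-1.6, -0.9, 8.8]
gripper_width: 0.496
```

```bash
python3 st.py; python3 - <<'E'
from h import *
p,d=vision.grab_frame("scene")
cv2.imwrite("pics/g1.png",cv2.resize(p[130:240,400:540,::-1],(700,550)))
E
```

```text
2.62 [479.2 372.8   8.7] F [-1.6 -0.9  8.8] w 0.496 tx [-0.001  1.     0.001] ty [1.    0.001 0.001] q [-0.94  0.67  0.28  1.84 -0.28  0.67 -0.49]
```

View pics/g1.png

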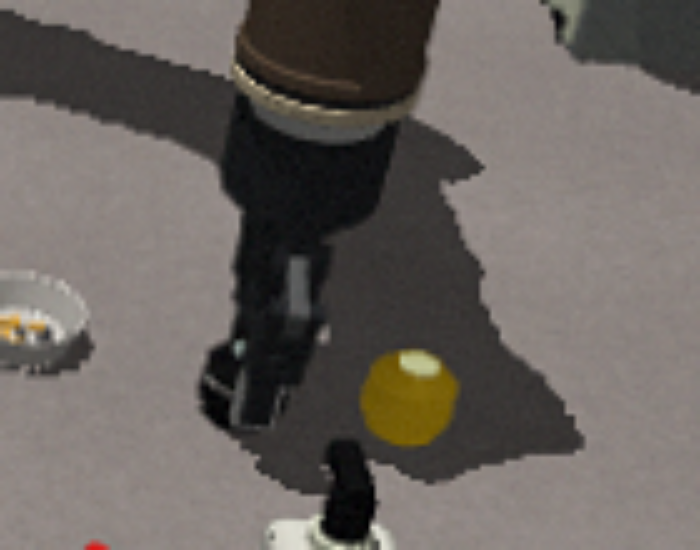

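Gripped (opening about 42 mm). The part sits about 3.7 mm to −y of the TCP, so I'll place with that offset.

Emit:
servo_tool --rows "0 0 -0.3 0; 0 0 -1 0; 0 0 -2.5 0; 0 0 -4.5 0; 0 0 -6.5 0; -0.5 0 -8.5 0; -2 0 -9.8 0; -4 -0.2 -10 0; -6.5 -0.3 -10 0; -9.5 -0.5 -10 0; -12.5 -0.6 -10 0; -15.5 -0.7 -10 0"

```text
time_s: 3.67
tool_pos: [471.4, 216.0, 107.9]
tool_rot: [-0.0, 0.707, 0.708, 0.0]
force: [0.7, 0.3, -1.8]
gripper_width: 0.492
```

Emit:
servo_tool --rows "-3 -0.1 0 0; -6 -0.3 0 0; -9 -0.4 0 0; -12 -0.5 0 0; -15 -0.7 0 0; -18 -0.8 0 0; -20.3 -0.9 0 0; -22 -1 0 0; -23 -1 0 0; -23.2 -1 0 0; -23.2 -1 0 0"

```text
time_s: 4.58
tool_pos: [462.2, -14.7, 107.6]
tool_rot: [0.0, 0.707, 0.707, 0.0]
force: [0.7, 0.1, -2.3]
gripper_width: 0.494
```

Emit:
servo_tool --rows "0 0 1 0; 0 0 2.5 0; 0 0 4.5 0; 0 0 6.3 0; 0 0 7.5 0; 0 0 8.3 0; 0 0 8.8 0; 0 0 9.1 0; 0 0 9.25 0; 0 0 9.35 0; 0 0 9.35 0"

```text
time_s: 5.5
tool_pos: [462.1, -14.3, 14.6]
tool_rot: [-0.0, 0.707, 0.707, 0.001]
force: [-3.2, 0.4, 5.0]
gripper_width: 0.492
```

```bash
python3 st.py; python3 - <<'E'
from h import *
p,d=vision.grab_frame("scene")
p2,d=vision.grab_frame("top")
cv2.imwrite("pics/g2.png",np.hstack([cv2.resize(p[140:220,255:355,::-1],(400,320)),cv2.resize(p2[200:280,280:380,::-1],(400,320))]))
E
```

```text
5.5 [462.1 -14.3  14.6] F [-3.2  0.4  5. ] w 0.492 tx [-0.001  1.     0.001] ty [1.    0.001 0.001] q [-0.3   0.51  0.29  2.19 -0.31  0.47  0.23]
```

View pics/g2.png

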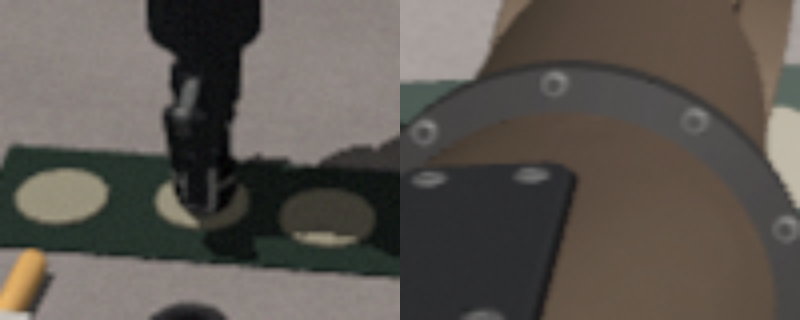

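Touched down (5 N up). I'll release, retreat up, and move toward the objective.

Emit:
servo_tool --rows "0 0 0 0; 0 0 0 0; 0 0 0 0; 0 0 0 0; 0 0 0 0; 0 0 -0.5 0; 0 0 -2 0; 0 0 -4.5 0; 0 0 -7 0; 0 0 -9 0; 0 0 -9.8 0; 0 0 -10 0" --jaw 7

```text
time_s: 6.6
tool_pos: [463.0, -14.6, 115.4]
tool_rot: [0.001, 0.707, 0.707, 0.001]
force: [-0.2, -0.1, -0.3]
gripper_width: 0.816
```

Emit:
servo_tool --rows "1 0.7 0 0; 3.5 2.4 0 0; 6.5 4.5 0 0; 9.5 6.5 0 0; 12.5 8.6 0 0; 15.5 10.7 0 0; 18.5 12.7 0 0; 21 14.5 0 0; 23 15.8 0 0; 23.9 16.4 0 0; 24 16.5 0 0; 24 16.5 0 0"

```text
time_s: 7.6
tool_pos: [626.0, 225.2, 112.2]
tool_rot: [-0.0, 0.707, 0.708, -0.001]
force: [0.6, -1.0, 0.0]
gripper_width: 0.821
```

```bash
cat > look.py <<'E'
import sys
from h import *
T=sys.argv[1]
p,d=vision.grab_frame("scene");p2,d2=vision.grab_frame("top")
cv2.imwrite(f"pics/{T}.png",np.hstack([cv2.resize(p[160:260,170:410,::-1],(720,300))]));cv2.imwrite(f"pics/{T}t.png",cv2.resize(p2[140:280,140:500,::-1],(800,311)))
np.savez(T+'.npz',p=p,d=d,p2=p2,d2=d2)
pads=dict(p1=(450.7,170.8),p2=(461.5,71.),p3=(458.8,-18.4),p4=(474.1,-117.6))
C=cloud('top',d2);C[d2<=0]=np.nan;C=C.reshape(-1,3)
for k,c in pads.items():
    w=C[np.isfinite(C[:,2])&(np.hypot(C[:,0]-c[0],C[:,1]-c[1])<45)&(C[:,2]>9)&(C[:,2]<75)]
    if len(w)<8: continue
    zt=np.percentile(w[:,2],97);h=w[w[:,2]>zt-4];e=circ(h)
    print(k,'ztop',zt.round(1),'top circ',e,'off',round(e[0]-c[0],1),round(e[1]-c[1],1),'mean off',(h.mean(0)[:2]-c).round(1))
E
python3 st.py; python3 look.py a1
```

```text
7.6 [626.  225.2 112.2] F [ 0.6 -1.   0. ] w 0.821 tx [-0.001  1.    -0.001] ty [ 1.     0.001 -0.002] q [-0.66  0.63  0.36  1.62 -0.26  0.95 -0.2 ]
p3 ztop 46.4 top circ (459.1, -14.0, 16.5) off 0.3 4.4 mean off [1.  3.7]
```

View pics/a1.png

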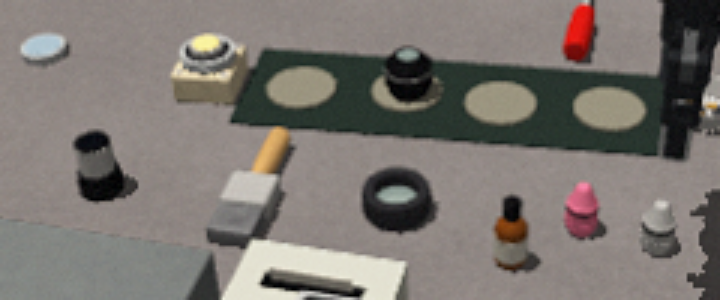

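View pics/a1t.png

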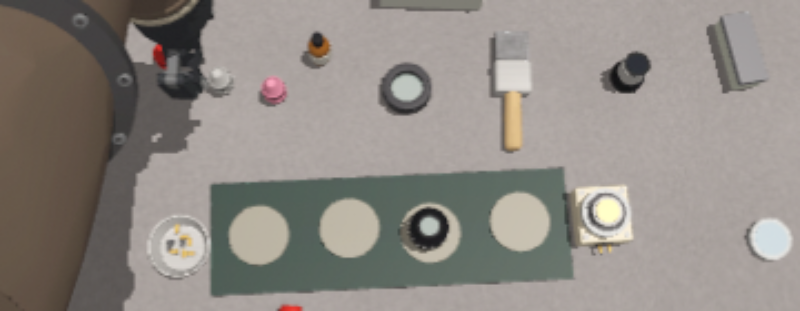

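Condenser stands upright on pad_3, about 4 mm off in +y, which is within tolerance. Now descend on the objective and grip.

Emit:
servo_tool --rows "0 0 1 0; 0 0 3 0; 0 0 5.5 0; 0 0 8 0; 0 0 9.6 0; 0 0 10.4 0; 0 0 10.75 0; 0 0 10.8 0; 0 0 10.8 0"

```text
time_s: 8.45
tool_pos: [627.4, 225.2, 6.7]
tool_rot: [0.0, 0.707, 0.707, 0.001]
force: [-0.7, -0.4, 0.2]
gripper_width: 0.823
```

Emit:
servo_tool --rows "0 0 0 0; 0 0 0 0; 0 0 0 0; 0 0 0 0; 0 0 0 0; 0 0 0 0; 0 0 0 0; 0 0 0 0; 0 0 0 0" --jaw 2

```text
time_s: 9.2
tool_pos: [627.1, 225.6, 6.8]
tool_rot: [0.0, 0.707, 0.707, 0.001]
force: [-1.2, -0.7, 6.4]
gripper_width: 0.285
```

Emit:
servo_tool --rows "0 0 -0.3 0; 0 0 -1 0; 0 0 -2.5 0; 0 0 -4.5 0; 0 0 -6.5 0; 0 0 -8.5 0; 0 0 -9.8 0; 0 0 -10.2 0"

```text
time_s: 9.87
tool_pos: [628.1, 225.8, 110.7]
tool_rot: [0.001, 0.707, 0.707, 0.002]
force: [0.7, 0.7, -1.4]
gripper_width: 0.278
```

Emit:
servo_tool --rows "-0.7 -0.7 0 0; -2 -2.1 0 0; -4 -4.2 0 0; -6.5 -6.8 0 0; -9 -9.4 0 0; -11.5 -12 0 0; -13.5 -14.2 0 0; -14.8 -15.5 0 0; -15.4 -16.2 0 0; -15.4 -16.2 0 0; -15.4 -16.2 0 0"

```text
time_s: 10.78
tool_pos: [465.1, 71.7, 107.6]
tool_rot: [-0.0, 0.707, 0.707, 0.0]
force: [0.3, 1.1, -0.1]
gripper_width: 0.287
```

Emit:
servo_tool --rows "0 0 1 0; 0 0 2.5 0; 0 0 4.5 0; 0 0 6.3 0; 0 0 7.6 0; 0 0 8.4 0; 0 0 9 0; 0 0 9.3 0; 0 0 9.5 0; 0 0 9.6 0; 0 0 9.6 0"

```text
time_s: 11.7
tool_pos: [465.3, 71.5, 12.7]
tool_rot: [-0.0, 0.707, 0.707, 0.001]
force: [-3.0, 0.1, 6.1]
gripper_width: 0.279
```

Touchdown contact. Release and retreat, then go to above the collar.

Emit:
servo_tool --rows "0 0 0 0; 0 0 0 0; 0 0 0 0; 0 0 0 0; 0 0 0 0; 0 0 -0.5 0; 0 0 -2 0; 0 0 -4.5 0; 0 0 -7 0; 0 0 -9 0; 0 0 -9.8 0; 0 0 -10 0" --jaw 7

```text
time_s: 12.7
tool_pos: [465.9, 71.6, 113.4]
tool_rot: [0.001, 0.707, 0.707, 0.001]
force: [-0.5, -0.0, -0.4]
gripper_width: 0.82
```

Emit:
servo_tool --rows "-0.5 1.3 0 0; -1.5 4 0 0; -2.6 7 0 0; -3.7 10 0 0; -4.7 13 0 0; -5.4 15 0 0; -5.7 15.8 0 0; -5.7 16 0 0; -5.7 16 0 0" --jaw 8.5

```text
time_s: 13.45
tool_pos: [624.0, 14.6, 110.6]
tool_rot: [-0.001, 0.707, 0.707, -0.001]
force: [0.4, 0.7, 0.3]
gripper_width: 0.993
```

```bash
python3 st.py; python3 look.py a2
```

```text
13.45 [624.   14.6 110.6] F [0.4 0.7 0.3] w 0.993 tx [-0.001  1.    -0.   ] ty [ 1.     0.001 -0.002] q [-0.37  0.57  0.39  1.73 -0.26  0.89  0.13]
p3 ztop 46.1 top circ (459.8, -17.7, 14.5) off 1.0 0.7 mean off [ 0.3 -1.4]
```

View pics/a2.png

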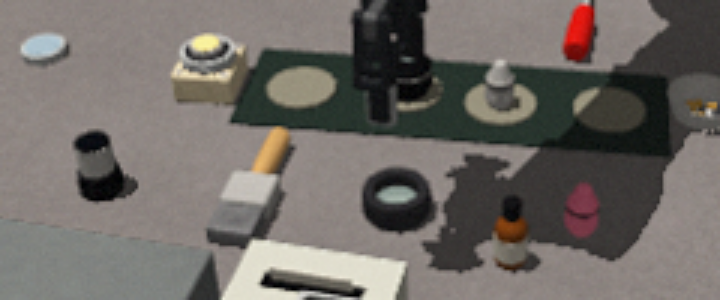

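View pics/a2t.png

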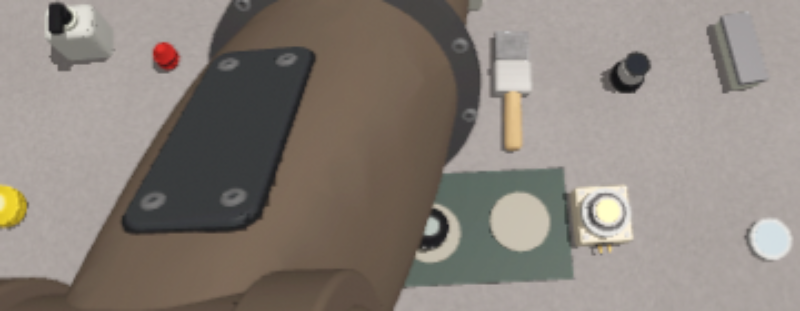

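Emit:
servo_tool --rows "-0.2 0.05 1 0; -0.2 0.05 3 0; -0.2 0.05 5.5 0; -0.2 0.05 8 0; -0.2 0.05 9.6 0; -0.2 0.05 10.5 0; -0.2 0.05 10.85 0; -0.2 0.05 10.9 0; -0.2 0.05 10.9 0"

```text
time_s: 14.3
tool_pos: [625.9, 12.5, 3.5]
tool_rot: [0.0, 0.707, 0.707, 0.0]
force: [-0.5, -0.3, 0.9]
gripper_width: 0.994
```

Emit:
servo_tool --rows "0 0 0 0; 0 0 0 0; 0 0 0 0; 0 0 0 0; 0 0 0 0; 0 0 0 0; 0 0 0 0; 0 0 0 0" --jaw 5

```text
time_s: 14.97
tool_pos: [626.2, 12.5, 4.1]
tool_rot: [0.0, 0.707, 0.707, 0.001]
force: [-1.0, -0.3, 7.8]
gripper_width: 0.621
```

Emit:
servo_tool --rows "0 0 -0.3 0; 0 0 -1 0; 0 0 -2.5 0; 0 0 -4.5 0; 0 0 -6.5 0; 0 0 -8.5 0; 0 0 -9.8 0; 0 0 -10.2 0"

```text
time_s: 15.63
tool_pos: [626.9, 12.3, 107.8]
tool_rot: [0.001, 0.707, 0.707, 0.002]
force: [0.3, 0.9, -1.2]
gripper_width: 0.622
```

Emit:
servo_tool --rows "-0.6 -0.7 0 0; -2 -2.2 0 0; -4 -4.5 0 0; -6.3 -7 0 0; -8.5 -9.6 0 0; -10.5 -12 0 0; -12 -13.7 0 0; -12.8 -14.6 0 0; -13 -14.8 0 0; -13 -14.8 0 0; -13 -14.8 0 0"

```text
time_s: 16.55
tool_pos: [478.6, -116.8, 104.7]
tool_rot: [0.0, 0.706, 0.708, 0.0]
force: [0.5, 0.5, -0.3]
gripper_width: 0.623
```

Emit:
servo_tool --rows "0 0 1 0; 0 0 2.5 0; 0 0 4.5 0; 0 0 6.3 0; 0 0 7.6 0; 0 0 8.4 0; 0 0 9 0; 0 0 9.3 0; 0 0 9.5 0; 0 0 9.6 0; 0 0 9.6 0"

```text
time_s: 17.47
tool_pos: [477.8, -117.4, 10.0]
tool_rot: [-0.0, 0.707, 0.708, 0.001]
force: [-4.6, 1.8, 14.1]
gripper_width: 0.623
```

Emit:
servo_tool --rows "0 0 0 0; 0 0 0 0; 0 0 0 0; 0 0 0 0; 0 0 0 0; 0 0 -0.5 0; 0 0 -2 0; 0 0 -4.5 0; 0 0 -7 0; 0 0 -9 0; 0 0 -10.2 0; 0 0 -10.5 0" --jaw 8.5

```text
time_s: 18.47
tool_pos: [478.8, -118.0, 116.1]
tool_rot: [0.001, 0.707, 0.707, 0.001]
force: [1.1, -0.0, 0.5]
gripper_width: 0.994
```

Emit:
servo_tool --rows "-0.7 1 0 0; -2.2 3 0 0; -4.3 6 0 0; -6.5 9 0 0; -8.6 12 0 0; -10.5 14.6 0 0; -11.9 16.4 0 0; -12.4 17.2 0 0; -12.4 17.2 0 0; -12.4 17.2 0 0"

```text
time_s: 19.3
tool_pos: [649.0, -241.5, 112.5]
tool_rot: [-0.001, 0.707, 0.707, -0.0]
force: [-0.2, 0.0, 0.4]
gripper_width: 0.995
```

```bash
python3 st.py; python3 look.py a3
```

```text
19.3 [ 649.  -241.5  112.5] F [-0.2  0.   0.4] w 0.995 tx [-0.     1.     0.001] ty [ 1.     0.    -0.002] q [ 0.03  0.67  0.4   1.54 -0.29  0.99  0.52]
p2 ztop 50.0 top circ (463.3, 71.2, 7.1) off 1.8 0.2 mean off [1.4 0.4]
```

View pics/a3.png

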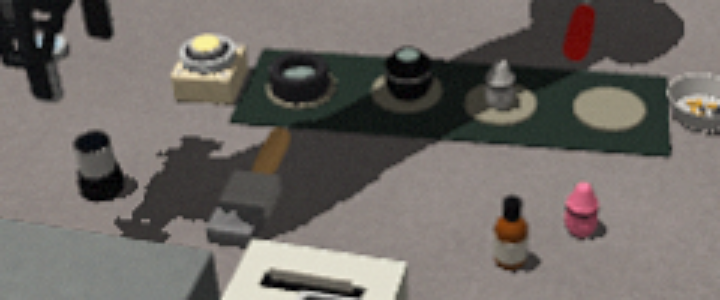

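View pics/a3t.png

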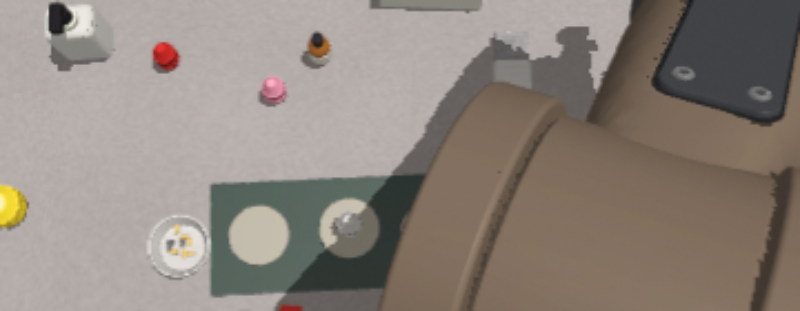

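Objective is 2 mm off centre and the collar looks centred. Now grip the eyepiece by its tube.

Emit:
servo_tool --rows "0 0 1 0; 0 0 3 0; 0 0 5.5 0; 0 0 7.3 0; 0 0 8.3 0; 0 0 8.7 0; 0 0 8.8 0; 0 0 8.8 0"

```text
time_s: 20.07
tool_pos: [650.0, -241.7, 26.4]
tool_rot: [0.0, 0.707, 0.707, 0.0]
force: [-0.1, -0.1, 0.4]
gripper_width: 0.992
```

Emit:
servo_tool --rows "0 0 0 0; 0 0 0 0; 0 0 0 0; 0 0 0 0; 0 0 0 0; 0 0 0 0; 0 0 0 0; 0 0 0 0; 0 0 0 0; 0 0 0 0" --jaw 2.4

```text
time_s: 20.9
tool_pos: [650.1, -241.8, 26.6]
tool_rot: [0.0, 0.707, 0.707, 0.0]
force: [-0.1, 0.4, 6.1]
gripper_width: 0.331
```

Emit:
servo_tool --rows "0 0 -0.3 0; 0 0 -1 0; 0 0 -2.5 0; 0 0 -4.5 0; 0 0 -6.5 0; 0 0 -8.5 0; 0 0 -9.8 0; 0 0 -10.2 0"

```text
time_s: 21.57
tool_pos: [650.8, -242.1, 130.6]
tool_rot: [0.002, 0.707, 0.707, 0.001]
force: [0.6, -0.0, -0.5]
gripper_width: 0.326
```

Emit:
servo_tool --rows "1 -0.5 0 0; 3 -1.4 0 0; 6 -2.8 0 0; 9 -4.3 0 0; 12 -5.7 0 0; 15 -7.1 0 0; 18 -8.5 0 0; 21 -9.9 0 0; 24 -11.4 0 0; 27 -12.8 0 0; 30 -14.2 0 0; 33 -15.6 0 0"

```text
time_s: 22.57
tool_pos: [490.8, 90.0, 126.6]
tool_rot: [-0.001, 0.707, 0.708, -0.001]
force: [0.7, 0.8, 0.1]
gripper_width: 0.328
```

Emit:
servo_tool --rows "2.6 -1.2 0 0; 5 -2.4 0 0; 7 -3.2 0 0; 8 -3.8 0 0; 8.3 -3.9 0 0; 8.3 -3.9 0 0; 8.3 -3.9 0 0"

```text
time_s: 23.15
tool_pos: [454.0, 170.5, 127.3]
tool_rot: [0.0, 0.707, 0.707, -0.001]
force: [-0.1, -0.2, -0.1]
gripper_width: 0.329
```

Emit:
servo_tool --rows "0 0 1 0; 0 0 2.5 0; 0 0 4.5 0; 0 0 6.3 0; 0 0 7.6 0; 0 0 8.4 0; 0 0 9 0; 0 0 9.3 0; 0 0 9.5 0; 0 0 9.6 0; 0 0 9.6 0"

```text
time_s: 24.07
tool_pos: [454.7, 171.1, 32.5]
tool_rot: [0.0, 0.707, 0.707, 0.0]
force: [0.1, -0.1, -0.2]
gripper_width: 0.325
```

Emit:
servo_tool --rows "0 0 0.05 0; 0 0 0.08 0; 0 0 0.08 0; 0 0 0.08 0"

```text
time_s: 24.4
tool_pos: [454.8, 171.2, 32.4]
tool_rot: [0.0, 0.707, 0.707, 0.001]
force: [-3.6, -2.8, 15.8]
gripper_width: 0.331
```

Emit:
servo_tool --rows "0 0 0 0; 0 0 0 0; 0 0 0 0; 0 0 0 0; 0 0 0 0; 0 0 -0.5 0; 0 0 -2 0; 0 0 -4.5 0; 0 0 -7 0; 0 0 -9 0; 0 0 -10.2 0; 0 0 -10.5 0" --jaw 7

```text
time_s: 25.4
tool_pos: [455.5, 171.8, 138.3]
tool_rot: [0.0, 0.707, 0.707, 0.002]
force: [1.0, 0.6, 0.0]
gripper_width: 0.819
```

Emit:
servo_tool --rows "-1 0 0 0; -3 0 0 0; -6 0.1 0 0; -9.5 0.1 0 0; -13 0.2 0 0; -16.5 0.3 0 0; -20 0.3 0 0; -23.5 0.4 0 0; -27 0.5 0 0; -30.5 0.5 0 0; -34 0.6 0 0; -37.5 0.7 0 0"

```text
time_s: 26.4
tool_pos: [460.0, -205.9, 134.8]
tool_rot: [-0.001, 0.707, 0.707, -0.001]
force: [0.5, 0.5, -0.7]
gripper_width: 0.819
```

Emit:
servo_tool --rows "-3.5 0.1 0 0; -7 0.1 0.5 0; -10.5 0.2 1 0; -14 0.2 2 0; -16.5 0.3 3 0; -18.3 0.3 3.8 0; -19 0.3 4 0; -19 0.3 4 0; -19 0.3 4 0"

```text
time_s: 27.15
tool_pos: [464.1, -393.0, 95.2]
tool_rot: [-0.001, 0.707, 0.707, -0.0]
force: [0.8, -0.1, 0.5]
gripper_width: 0.824
```

```bash
python3 st.py; python3 look.py a4
```

```text
27.15 [ 464.1 -393.    95.2] F [ 0.8 -0.1  0.5] w 0.824 tx [-0.     1.     0.001] ty [ 1.     0.    -0.001] q [ 0.3   0.58  0.47  1.79 -0.33  0.85  0.92]
p1 ztop 57.0 top circ (453.0, 170.7, 15.0) off 2.3 -0.1 mean off [2.2 0. ]
p2 ztop 50.2 top circ (463.0, 70.6, 7.2) off 1.5 -0.4 mean off [ 1.9 -0.2]
p3 ztop 46.5 top circ (459.1, -15.6, 16.0) off 0.3 2.8 mean off [1.3 3.9]
p4 ztop 30.4 top circ (476.0, -117.5, 27.8) off 1.9 0.1 mean off [2.6 1.1]
```

View pics/a4.png

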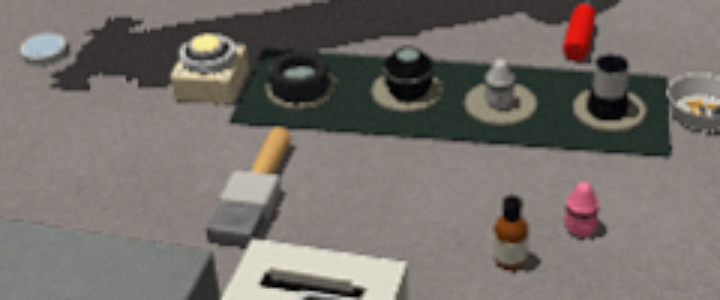

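View pics/a4t.png

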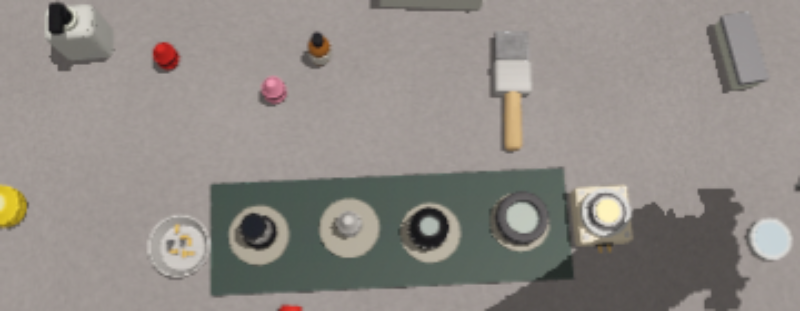

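All four parts stand on the right pads, within about 2–4 mm of centre by this measurement. Now the filter, gripping low with the fingertips.

Emit:
servo_tool --rows "0 0 1 0; 0 0 3 0; 0 0 5.5 0; 0 0 7.5 0; 0 0 8.6 0; 0 0 9.1 0; 0 0 9.3 0; 0 0 9.4 0; 0 0 9.4 0"

```text
time_s: 28.0
tool_pos: [465.4, -394.0, 2.8]
tool_rot: [0.001, 0.707, 0.707, 0.0]
force: [0.4, 0.2, -0.0]
gripper_width: 0.819
```

Emit:
servo_tool --rows "0 0 0 0; 0 0 0 0; 0 0 0 0; 0 0 0 0; 0 0 0 0; 0 0 0 0; 0 0 0 0; 0 0 0 0" --jaw 4.2

```text
time_s: 28.67
tool_pos: [465.3, -394.1, 3.3]
tool_rot: [0.001, 0.707, 0.707, 0.0]
force: [-2.2, 1.6, 9.1]
gripper_width: 0.502
```

```bash
python3 st.py; python3 - <<'E'
from h import *
p,d=vision.grab_frame("scene")
cv2.imwrite("pics/g5.png",cv2.resize(p[130:210,140:240,::-1],(750,600)))
E
```

```text
28.67 [ 465.3 -394.1    3.3] F [-2.2  1.6  9.1] w 0.502 tx [-0.001  1.    -0.001] ty [1.    0.001 0.001] q [ 0.35  0.7   0.39  1.84 -0.41  0.68  0.98]
```

View pics/g5.png

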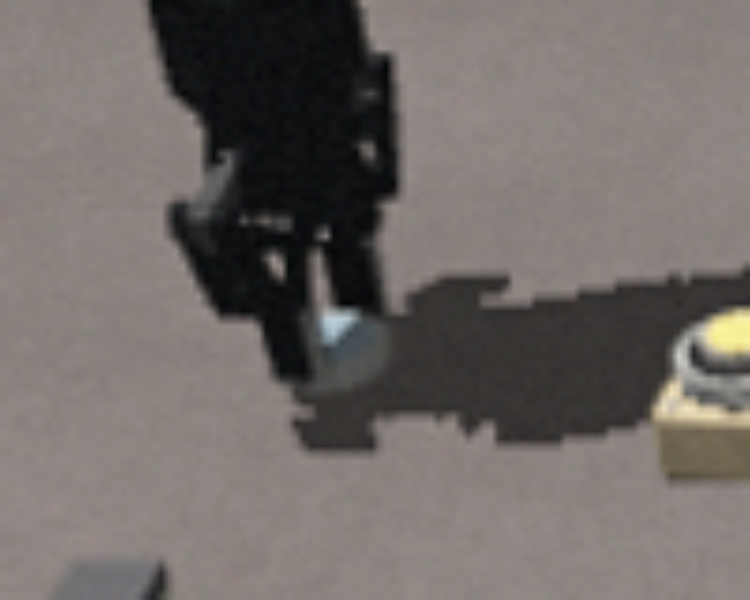

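Emit:
servo_tool --rows "0 0 0 0; 0 0 0 0; 0 0 0 0; 0 0 0 0; 0 0 -0.1 0; 0 0 -0.3 0; 0 0 -0.6 0; 0 0 -1 0; 0 0 -1 0; 0 0 -1 0" --jaw 3.6

```text
time_s: 29.55
tool_pos: [465.0, -393.8, 12.3]
tool_rot: [0.0, 0.707, 0.707, 0.0]
force: [-0.9, -0.3, -0.1]
gripper_width: 0.492
```

```bash
python3 st.py; python3 - <<'E'
from h import *
p,d=vision.grab_frame("scene")
cv2.imwrite("pics/g6.png",cv2.resize(p[130:210,140:240,::-1],(750,600),interpolation=cv2.INTER_CUBIC))
E
```

```text
29.55 [ 465.  -393.8   12.3] F [-0.9 -0.3 -0.1] w 0.492 tx [-0.001  1.    -0.   ] ty [1.    0.001 0.   ] q [ 0.34  0.69  0.4   1.84 -0.4   0.69  0.98]
```

View pics/g6.png

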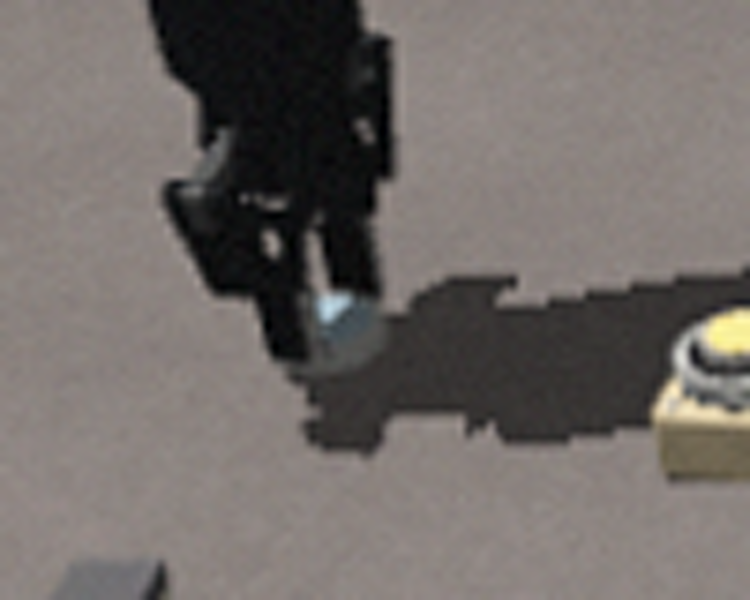

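Filter is held level. Lift, carry over the lamp to the collar.

Emit:
servo_tool --rows "0 0 -0.5 0; 0 0 -1.5 0; 0 0 -3.3 0; 0 0 -5.5 0; 0 0 -7.5 0; 0.4 0 -8.7 0; 1.5 0.1 -9 0; 3.5 0.2 -9 0; 6 0.3 -9 0; 9 0.4 -9 0; 12 0.6 -9 0; 15 0.7 -9 0"

```text
time_s: 30.6
tool_pos: [471.1, -241.0, 101.3]
tool_rot: [-0.001, 0.707, 0.708, -0.0]
force: [1.1, -1.1, -0.3]
gripper_width: 0.497
```

Emit:
servo_tool --rows "3 0.1 0 0; 6 0.3 0 0; 8.5 0.4 0 0; 10.7 0.5 0 0; 12 0.6 0 0; 12.6 0.65 0 0; 12.6 0.65 0 0; 12.6 0.65 0 0; 12.6 0.65 0 0"

```text
time_s: 31.35
tool_pos: [477.8, -118.8, 101.9]
tool_rot: [0.0, 0.707, 0.707, -0.0]
force: [0.2, -0.3, -0.6]
gripper_width: 0.499
```

```bash
python3 st.py
```

```text
31.35 [ 477.8 -118.8  101.9] F [ 0.2 -0.3 -0.6] w 0.499 tx [ 0.     1.    -0.001] ty [ 1. -0. -0.] q [-0.24  0.41  0.49  2.07 -0.28  0.73  0.43]
```

Emit:
servo_tool --rows "0 0 1 0; 0 0 2.5 0; 0 0 4 0; 0 0 5.2 0; 0 0 6 0; 0 0 6.5 0; 0 0 6.75 0; 0 0 6.85 0; 0 0 6.9 0; 0 0 6.9 0"

```text
time_s: 32.18
tool_pos: [477.9, -118.2, 33.5]
tool_rot: [0.0, 0.707, 0.707, 0.0]
force: [-0.9, 0.2, 0.9]
gripper_width: 0.495
```

Emit:
servo_tool --rows "0 0 0.05 0; 0 0 0.05 0; 0 0 0.05 0"

```text
time_s: 32.43
tool_pos: [478.0, -118.1, 33.4]
tool_rot: [0.0, 0.707, 0.707, 0.0]
force: [-3.6, 0.3, 10.6]
gripper_width: 0.499
```

```bash
python3 st.py; python3 - <<'E'
from h import *
p,d=vision.grab_frame("scene")
cv2.imwrite("pics/g7.png",cv2.resize(p[140:220,220:320,::-1],(750,600),interpolation=cv2.INTER_CUBIC))
E
```

```text
32.43 [ 478.  -118.1   33.4] F [-3.6  0.3 10.6] w 0.499 tx [-0.  1.  0.] ty [1.    0.    0.001] q [-0.17  0.52  0.41  2.12 -0.38  0.57  0.51]
```

View pics/g7.png

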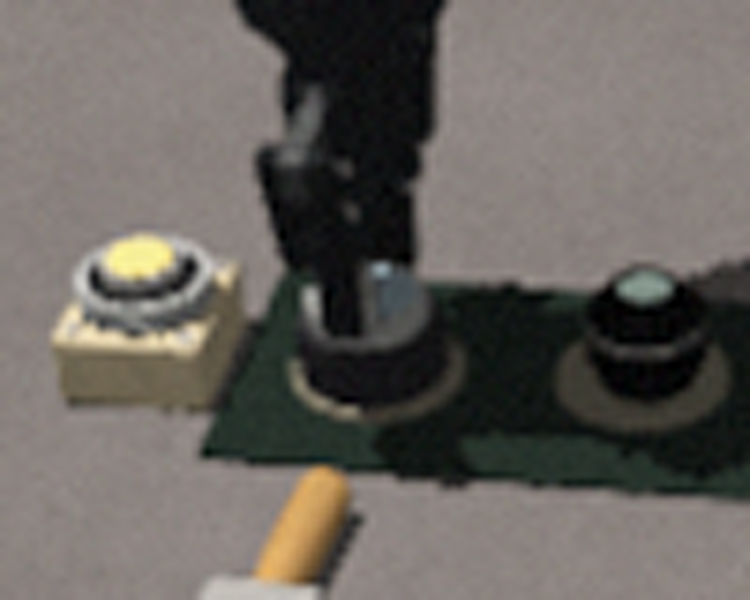

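Filter rests on the collar. Release, rise, and swing away to look.

Emit:
servo_tool --rows "0 0 0 0; 0 0 0 0; 0 0 0 0; 0 0 0 0; 0 0 0 0; 0 0 0 0; 0 0 -0.5 0; 0 0 -2 0; 0 0 -4.5 0; 0 0 -7 0; 0 0 -9 0; 0 0 -10 0" --jaw 7

```text
time_s: 33.48
tool_pos: [479.1, -118.1, 135.0]
tool_rot: [0.001, 0.707, 0.707, 0.001]
force: [1.3, 0.5, 0.6]
gripper_width: 0.823
```

Emit:
servo_tool --rows "-1 0 0 0; -3 0 0 0; -6 0 0 0; -9.5 0 0 0; -13 0 0 0; -16.5 0 0 0; -20 0 0 0; -23 0 0 0; -25.5 0 0 0; -27 0 0 0; -27.5 0 0 0; -27.5 0 0 0"

```text
time_s: 34.48
tool_pos: [477.0, -394.2, 131.2]
tool_rot: [-0.001, 0.708, 0.707, -0.001]
force: [-0.0, 0.5, -1.0]
gripper_width: 0.82
```

```bash
python3 st.py; python3 look.py a5; python3 - <<'E'
from h import *
q=np.load('a5.npz')
C=cloud('top',q['d2']);C[q['d2']<=0]=np.nan;C=C.reshape(-1,3);c=(476,-117.5)
w=C[np.isfinite(C[:,2])&(np.hypot(C[:,0]-c[0],C[:,1]-c[1])<40)&(C[:,2]>9)]
f=w[(w[:,2]>34)&(w[:,2]<46)];g=w[(w[:,2]>12)&(w[:,2]<34)]
print('filter',f.mean(0).round(1),circ(f),'collar rim+side',circ(g))
A=np.c_[f[:,:2]-f[:,:2].mean(0),np.ones(len(f))];print('tilt fit',np.linalg.lstsq(A,f[:,2],rcond=None)[0].round(3))
cv2.imwrite('pics/z5.png',np.hstack([cv2.resize(q['p'][140:220,220:400,::-1],(400,300),interpolation=cv2.INTER_CUBIC),cv2.resize(q['p2'][210:270,340:420,::-1],(400,300),interpolation=cv2.INTER_CUBIC)]))
E
```

```text
34.48 [ 477.  -394.2  131.2] F [-0.   0.5 -1. ] w 0.82 tx [0.002 1.    0.   ] ty [ 1.    -0.002 -0.002] q [ 0.26  0.56  0.52  1.73 -0.33  0.94  0.9 ]
p1 ztop 57.0 top circ (453.1, 169.8, 15.2) off 2.4 -1.0 mean off [ 2.3 -0.7]
p2 ztop 49.8 top circ (464.7, 70.8, 7.2) off 3.2 -0.2 mean off [ 2.2 -0.3]
p3 ztop 46.5 top circ (462.9, -15.5, 16.8) off 4.1 2.9 mean off [2.2 3.1]
p4 ztop 41.1 top circ (476.3, -118.3, 23.0) off 2.2 -0.7 mean off [ 1.  -0.5]
filter [ 475.9 -117.9   38.2] (476.5, -118.5, 23.2) collar rim+side (476.4, -117.5, 28.7)
tilt fit [ 1.0000e-03 -6.0000e-03  3.8225e+01]
```

View pics/z5.png

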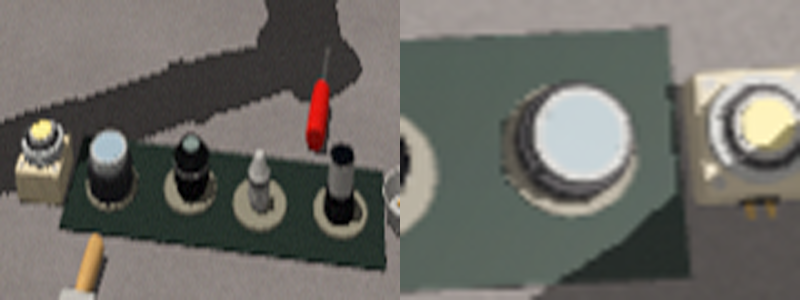

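View pics/a5t.png

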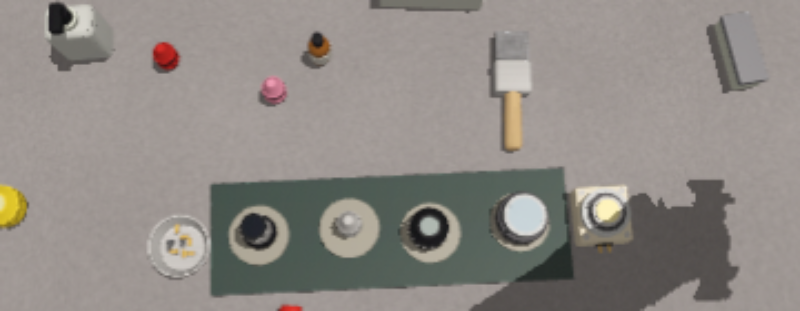

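The views show the right order from the lamp (collar with filter, condenser, objective, eyepiece), all upright, with offsets of 5 mm or less and the filter level. Handing in.

```bash
python3 -c "
from bench import workorder;print(workorder.sign_off())"
```

```text
the job is handed in; nothing more can be done
None
```

The job is done and handed in at about 35 s on the robot's clock, well inside the 131 s limit. The lamp is at the robot's right end, so the order runs from pad_4: collar on pad_4 with the filter on top, condenser on pad_3, objective on pad_2, eyepiece on pad_1. The look-alikes were left alone. Every part was set down under light contact (16 N at most) and released, and the gripper ended well clear with about zero force on it.

The last top-camera check gave these offsets, all within the limits:

| Part | Offset | Limit |
|---|---|---|
| Eyepiece from pad_1 | about 2.5 mm | 12 mm |
| Objective from pad_2 | about 2–3 mm | 12 mm |
| Condenser from pad_3 | about 4–5 mm | 12 mm |
| Collar from pad_4 | about 2–3 mm | 12 mm |
| Filter from the collar's centre | about 1 mm | 10 mm |

- **Uprightness:** the filter measured level, to about 0.006 rad. The other parts were judged upright by eye in both views, not measured.
- **Disagreements:** the two cameras differ by about 5 mm in x, so I aimed between them. The top camera's readings for the condenser changed by up to 4 mm between looks, partly because the arm blocked the view. It is also the part farthest off centre.

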